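# Nudge the speaker back onto the middle of its charging stand

### The arm

A 6-joint arm with a two-finger parallel gripper is mounted at the origin on the work surface. World frame = base frame: x ahead of the robot, y to its left, z up, the work surface at z = 0. Lengths are in mm, angles in rad, forces in N, time in s.
With the tool pointing down it reaches from about 275 to 825 mm from the base axis. Payload 5.2 kg.
Tool frame: the origin (TCP) lies at the very end of the fingers, on their centre line; the grasp point (between the pads) lies 19 mm behind it; z points along the fingers, y is the line along which they close (so a half turn about z gives the same grasp; the last joint's range is limited). The gripper opens to 93 mm and grips with 3 to 60 N. Pads are 15 mm wide; open, the fingers measure 128 mm over their backs; the gripper's body (75 mm by 188 mm) begins 65 mm behind the grasp point.
Start: joints at [-1.436, 0.259, 1.535, -0, 1.348, -0.203], TCP at [182.298, -518.915, 218.653] pointing down, gripper open.
Joint ranges: [-3.14, 3.14], [-0.91, 2.08], [0.19, 2.58], [-1.22, 4.36], [0.22, 2.71], [-3.12, 3.12]. Speed limits (rad/s): [2.57, 2.57, 3.14, 3.14, 3.14, 3.14].

### API

Orientations are given as [roll, pitch, yaw] about the fixed x, y, z axes, in that order (R = Rz(yaw) Ry(pitch) Rx(roll)).
In Python, from bench import robot gives the robot as it stands. The module is installed in compiled form; this text tells all that it offers. Calls block until the motion is done:
- robot.move_ptp(position, orientation): joint-space move of the TCP to a pose.
- robot.move_linear(position, ori=None, speed=150, f_stop=None): straight line of the TCP; ori=None keeps the orientation; speed is the mean speed in mm/s. With f_stop (N) it stops when the force on the tool has changed by that much, and returns True; else False.
- robot.move_j(angles): joint-space move.
- robot.move_gripper(opening): opening from 0.0 (shut) to 1.0 (fully open); the grip force is fixed at half the most; returns when the fingers have stopped.
- robot.sleep(seconds).
- robot.inverse_kinematics(position, orientation): joint angles nearest the present ones, or None.
- robot.get_image(name): name is "side" or "top"; returns a dict with "img" (480x640x3 uint8, blue, green, red), "fovy" (degrees; the focal length in pixels is half the picture's height over the tangent of half this angle, whatever the lens; pixels are square), "cx", "cy" (the principal point, pixels), "eye" and "orientation" of the camera in the world. Camera axes: x right, y down, z forward; pixel columns grow to the right and rows downward; lengths in mm; the calibration is good to about 2 mm. A picture is of the moment at which its call begins. There is no depth.
A pose or a line that the arm cannot do raises robot.MotionError and nothing moves.
- robot.hand_in(): hands the job in; it is judged then, once.
Readings, each from a call of its own:
- robot.current_t(): time.
- robot.current_qpos(): joint angles.
- robot.current_joint_vel(): joint speeds.
- robot.current_joint_efforts(): joint torques, N m.
- robot.current_tcp_pos(): TCP position.
- robot.current_eef_rot(): TCP orientation.
- robot.current_contact_force(): force on the tool from outside, world axes, zero at the start.
- robot.current_ft_torque(): the same for the moment, N m.
- robot.current_gripper_width(): opening from 0.0 (shut) to 1.0 (fully open).
- robot.current_finger_force(): force on a finger pad.
Only numpy, scipy, OpenCV 4.12 (cv2) and the standard library are available. Lean on these libraries where they do the work, as an engineer would, in place of code of your own. Each camera call takes 0.05 s, during which the arm holds its last target. There are 200 camera calls.

### The job

Of the two small round speakers on either side of the laptop, one has been knocked off the middle of its stand, hangs over to one side and is not charging. Centre it on its stand by nudging it with light taps of the fingertips: do not grip or lift it, tip it up or knock it off. Leave the other speaker and everything else on the table as they are, and come away when it sits in the middle.

Things in the scene. Friction and masses are not known exactly. Their poses are not given: they have to be found in the camera images.
- speaker: The off-centre speaker: loose upright cylinder, 88 mm across, 85 mm tall, grey, black top, 0.4 kg. Origin: centre of its underside, z up. It stands on the pad, 14 to 20 mm off its middle in any direction; a slow level push of 2 to 6 N at or below mid-height slides it on the rubber and it stops with the push. Struck fast, or pressed down on the overhanging side, it tips; it falls if its middle passes the pad's edge.
- stand: The stand under that speaker, fixed: a round white foot 140 mm across and 10 mm thick, a thin stem, and on it a flat round charging pad 52 mm across, its top 80 mm above the table (the speaker overhangs it all round). All share one vertical axis, so the foot's rim, seen from above, shows where the middle is. Origin: centre of the foot's underside; yaw is of no account.
- stand_pad (a point): The middle of the upper face of that stand's charging pad, 80 mm above the table: the underside of the speaker belongs centred here.
- other_speaker: The second speaker of the pair, identical, loose, already centred on its own stand. Leave it alone. Origin at the centre of its underside.
- other_stand: The second stand, identical, fixed, under the other speaker. The two stands are on either side of the laptop; either may be the left one. Origin at the centre of its foot's underside.
- mouse: Black computer mouse, loose, 100 x 58 x 34 mm, lying on the table to the right of the keyboard; origin at the centre of its underside. A bystander.
- mug: Blue mug with a handle, loose, 76 mm across and 88 mm tall, on the table between the stands; origin at the centre of its underside. A bystander.
- coffee_can: Slim drinks can with an orange band, loose, 53 mm across and 104 mm tall, on the table between the stands; origin at the centre of its underside. A bystander.
- marker: Flat yellow highlighter with a black cap, loose, 130 x 22 x 14 mm, lying on the table between the keyboard and the mug; origin under its middle, x along the pen. A bystander.
- hard_drive: Blue portable hard drive, loose, 115 x 78 x 14 mm, flat on the table at the left; origin at the centre of its underside. A bystander.
- stapler: Red stapler, loose, 130 x 30 x 50 mm, on the table at the right; origin at the centre of its underside. A bystander.
There are look-alikes about, which are no part of the job. Leave any orange or purple look-alike of the speaker alone.

How it is judged (in metres and radians):
At the end, for the whole second after the job is handed in: The speaker stands still and upright on the pad of its stand, its middle within 7 mm of the pad's middle; the other speaker still stands on its stand, and every bystander is within 20 mm of where it was (horizontal distance between speaker and stand_pad below 0.007 m and z of speaker in the frame of stand_pad between -0.004 and 0.004 m and angle between each of speaker, other_speaker's own z axis and vertical below 0.05 rad and linear speed of speaker below 0.02 m/s and horizontal distance between other_speaker and other_stand below 0.008 m and distance of each of mouse, mug, coffee_can, marker, hard_drive, stapler from where it was at the start of the episode below 0.02 m); the robot touches nothing.
It fails at once if the speaker is lifted off its pad (more than 8 mm) (z of speaker in the frame of stand_pad above 0.008 m).
It fails at once if the speaker is tipped up by more than 12 degrees or falls off its stand (angle between speaker's own z axis and vertical above 0.21 rad or z of speaker in the frame of stand_pad below -0.015 m).
It fails at once if the speaker is gripped or shoved hard (more than 15 N from the robot) (contact force between any of the fingers, the arm and speaker above 15 N).
It fails at once if the other speaker is moved (more than 5 mm) (distance of other_speaker from where it was at the start of the episode above 0.005 m).
It fails at once if a bystander is moved (more than 20 mm) (distance of any of mouse, mug, coffee_can, marker, hard_drive, stapler from where it was at the start of the episode above 0.02 m).
It also fails if it takes over 38 s, if anything falls off the work surface, if the arm or the gripper's body presses on something with over 40 N, if the wrist force passes 120 N, or if a joint passes its speed limit or range.

## Working session

There is one attempt and no reset: what is moved stays moved. The work goes in short steps, each a Python script; the robot and the scene stay as the last script left them, time stands still between calls to the robot, and variables do not carry over. Pictures are saved under pics/ and viewed, at most 10 in all, crops included, and the job is handed in when it is done.

```bash
mkdir -p pics; python3 - <<'E'
from bench import robot
import cv2,pickle
for n in("top","side"):
    d=robot.get_image(n);cv2.imwrite(f"pics/{n}0.png",d["img"]);pickle.dump(d,open(n+"0.pkl","wb"))
    print(n,{k:v for k,v in d.items() if k!="img"})
print(robot.current_t(),robot.current_eef_rot())
E
```

```text
top {'fovy': 44.563253070330475, 'cx': 323.39015605824704, 'cy': 240.16141347490387, 'eye': array([ 397.867215  ,  -14.15317854, 1470.94116451]), 'orientation': array([-3.05868233e+00, -7.25538763e-04, -1.55564399e+00])}
side {'fovy': 49.66593982233828, 'cx': 319.272612188742, 'cy': 237.35453385925803, 'eye': array([ 404.98705857, 1121.74239506, 1133.6071306 ]), 'orientation': array([-2.32412073,  0.01743649, -3.06907525])}
0.1 [-3.13998922e+00 -3.44448612e-04  3.37828617e-01]
```

View pics/top0.png

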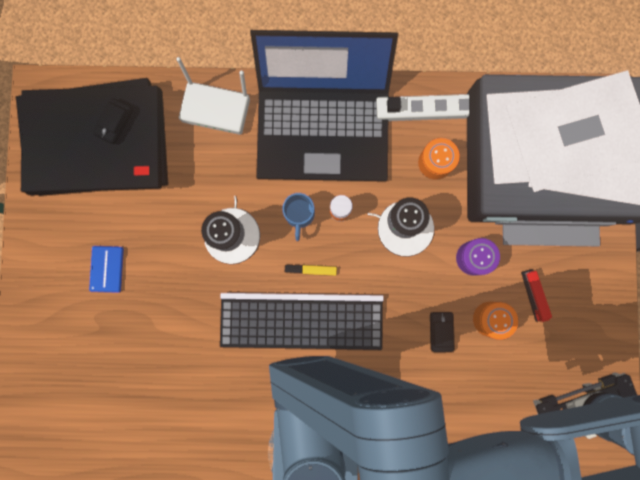

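View pics/side0.png

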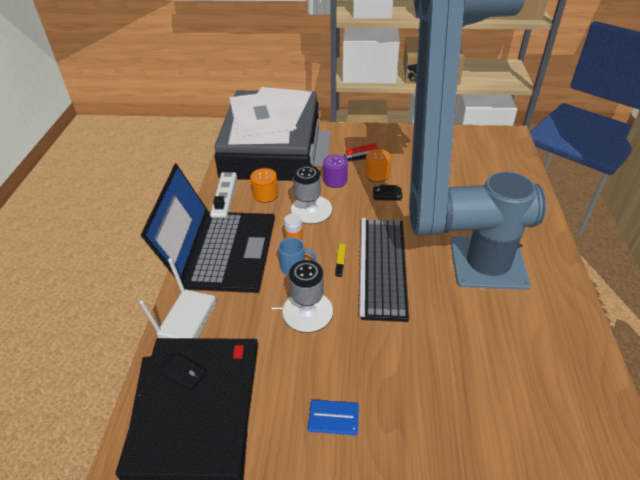

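The top view shows grey speakers with black tops at (222,231) on the left and (409,216) on the right. The look-alikes are orange at (440,157) and (497,320), and purple at (479,257). Next is an enlarged crop of both grey ones.

```bash
cat > h.py <<'E'
import numpy as np,cv2
from scipy.spatial.transform import Rotation as R
def cam(d):
    f=d["img"].shape[0]/2/np.tan(np.radians(d["fovy"])/2)
    return f,R.from_euler("xyz",d["orientation"]).as_matrix(),np.array(d["eye"])
def back(d,uv,z):
    f,M,e=cam(d);uv=np.atleast_2d(uv).astype(float)
    r=np.c_[(uv[:,0]-d["cx"])/f,(uv[:,1]-d["cy"])/f,np.ones(len(uv))]@M.T
    return (e+r*((z-e[2])/r[:,2])[:,None])[:,:2]
def proj(d,P):
    f,M,e=cam(d);q=(np.atleast_2d(P)-e)@M
    return np.c_[q[:,0]/q[:,2]*f+d["cx"],q[:,1]/q[:,2]*f+d["cy"]]
def circ(c,r,z):
    t=np.linspace(0,2*np.pi,73);return np.c_[c[0]+r*np.cos(t),c[1]+r*np.sin(t),0*t+z]
def crop(d,u,v,h,k,circles=()):
    c=cv2.resize(d["img"][v-h:v+h,u-h:u+h],None,fx=k,fy=k,interpolation=cv2.INTER_CUBIC)
    for C,col in circles:
        p=((proj(d,C)-[u-h,v-h]+.5)*k).astype(np.int32);cv2.polylines(c,[p],False,col,1,cv2.LINE_AA)
    for i in range(0,2*h,10):
        for a,b in(((i*k,0),(i*k,6)),((0,i*k),(6,i*k))):cv2.line(c,a,b,(0,255,0),1)
    return c
E
python3 - <<'E'
from h import *
import pickle
T=pickle.load(open("top0.pkl","rb"));S=pickle.load(open("side0.pkl","rb"))
for n,ft,sp in(("L",(231,236),(222,231)),("R",(406,226),(409,216))):
    print(n,back(T,ft,10),back(T,sp,165))
a=np.hstack([crop(T,231,235,40,5),crop(T,406,225,40,5)])
cv2.imwrite("pics/c1.png",a)
E
```

```text
L [[526.21066492 218.11001369]] [[523.52875173 213.94012143]]
R [[ 558.06445454 -220.00995356]] [[ 563.74767379 -204.82673644]]
```

View pics/c1.png

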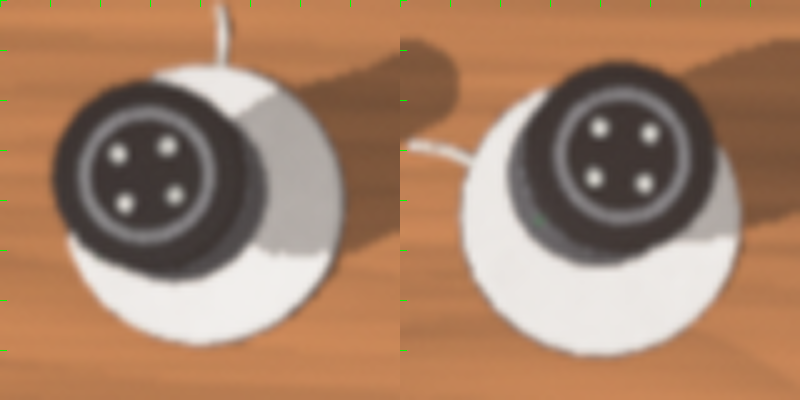

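The right speaker is clearly off its foot (crop: foot centre (201,215), ring centre (222,155)). I'll check the offsets using the left one as a reference.

```bash
python3 - <<'E'
from h import *
import pickle
T=pickle.load(open("top0.pkl","rb"));S=pickle.load(open("side0.pkl","rb"))
F=[];
for n,ft,sp in(("L",(231.5,235.5),(219.9,229.3)),("R",(405.7,227.5),(409.9,215.5))):
    f=back(T,ft,10)[0];s=back(T,sp,165)[0];F.append((f,s));print(n,f,s,s-f)
def cs(i):
    f,s=F[i];return[(circ(f,70,10),(0,0,255)),(circ(s,44,165),(255,0,255)),(circ(f,44,165),(0,255,255)),(circ(s,44,80),(255,0,255))]
a=np.vstack([np.hstack([crop(T,231,235,40,4,cs(0)),crop(T,406,225,40,4,cs(1))]),
 np.hstack([crop(S,307,290,40,4,cs(0)),crop(S,309,192,40,4,cs(1))])])
cv2.imwrite("pics/c2.png",a[:600])
E
```

```text
L [527.48650747 216.89364307] [527.28281546 218.75687191] [-0.20369201  1.86322884]
R [ 554.27072607 -219.27079932] [ 564.90902186 -206.84416512] [10.63829578 12.4266342 ]
```

View pics/c2.png

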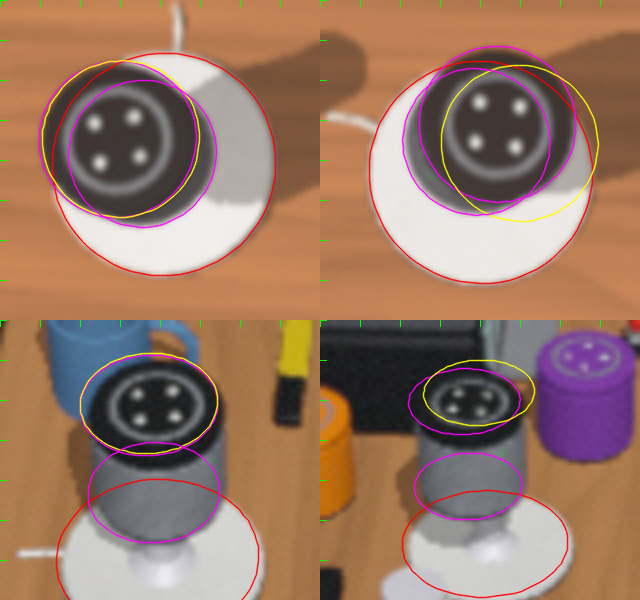

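Right speaker, offset about (10.7, 11.7) mm, which matches the stated 14–20 mm. The left one reads centred. I'll push it along -offset with closed fingertips, the tool tilted so the tip leads and contact stays low.

```bash
cat >> h.py <<'E'
def ori(u,t=np.radians(15)):
    u=np.array([*u,0]);k=np.array([0,0,1.])
    z=u*np.sin(t)-k*np.cos(t);x=-u*np.cos(t)-k*np.sin(t)
    return R.from_matrix(np.c_[x,np.cross(z,x),z]).as_euler("xyz")
E
python3 - <<'E'
from h import *
from bench import robot
u=-np.array([10.7,11.7]);u/=np.linalg.norm(u);o=ori(u);s=np.array([564.9,-207.5])
P=lambda d,z:np.array([*(s-u*d),z])
robot.move_gripper(0.0)
robot.move_linear(robot.current_tcp_pos()+[0,0,80],speed=200)
robot.move_ptp(P(90,290),o);print(robot.current_t(),robot.current_tcp_pos())
robot.move_linear(P(85,96),speed=150)
print(robot.current_t(),robot.current_contact_force())
hit=robot.move_linear(P(40,96),speed=18,f_stop=1.2)
p=robot.current_tcp_pos();print(hit,robot.current_t(),p,(s-p[:2])@u,robot.current_contact_force())
import cv2
d=robot.get_image("top");e=robot.get_image("side")
cv2.imwrite("pics/c3.png",np.hstack([crop(d,406,225,50,4),crop(e,309,192,50,4)]))
E
```

```text
4.2083 [ 625.2762203  -142.41765277  290.11674592]
5.65 [0.3436988  0.61019823 0.72911229]
True 7.2917 [ 600.4444171 -168.3788966   95.6117347] 52.85675694060721 [ 1.42278613  1.15639905 -0.16498747]
```

View pics/c3.png

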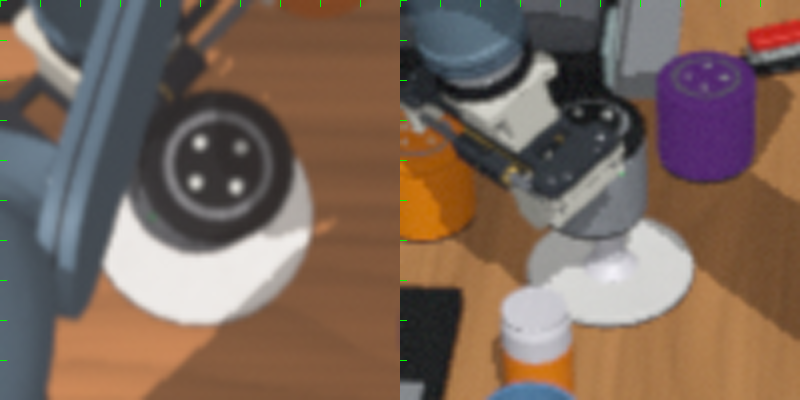

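Contact came at 52.9 mm against about 52 predicted, and the speaker hasn't moved (ring still near (410,215.5)). Pushing 14 mm now, then backing off to look.

```bash
python3 - <<'E'
from h import *
from bench import robot
import cv2
u=-np.array([10.7,11.7]);u/=np.linalg.norm(u)
p=robot.current_tcp_pos();q=p.copy();q[:2]+=14*u;q[2]=96
hit=robot.move_linear(q,speed=12,f_stop=8)
r=robot.current_tcp_pos();print(hit,robot.current_t(),r-p,robot.current_contact_force())
q[:2]-=30*u;robot.move_linear(q,speed=60)
q[:2]-=40*u;q[2]=200;robot.move_linear(q,speed=150)
d=robot.get_image("top");e=robot.get_image("side")
import pickle;pickle.dump((d,e),open("p1.pkl","wb"))
print(robot.current_t())
f=np.array([554.3,-219.3])
C=[(circ(f,70,10),(0,0,255)),(circ(f,44,165),(0,255,255))]
cv2.imwrite("pics/c4.png",np.hstack([crop(d,406,225,40,5,C),crop(e,309,192,40,5,C)]))
E
```

```text
False 8.7 [ -9.48696507 -10.37908365   0.79591342] [ 0.34191792  0.77893252 -1.83744777]
10.3417
```

View pics/c4.png

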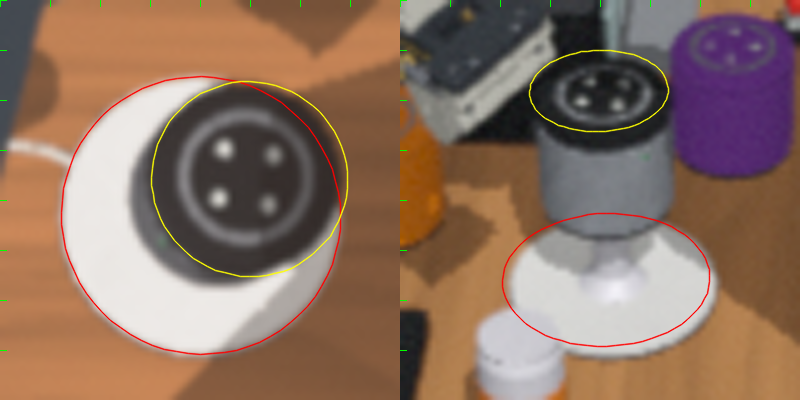

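The ring centre (crop (244.5,175.5)) against the centred target (249.5,178.5) leaves about 2.5 mm of error, well inside 7 mm. The side view agrees: upright, with the arm clear. Handing in.

```bash
python3 -c "
from bench import robot
print(robot.hand_in())"
```

```text
the job is handed in; nothing more can be done
None
```

The right-hand speaker was nudged back to within about 2.5 mm of its stand's middle by my camera measurement (limit 7 mm), the arm backed clear, and the job was handed in; no verdict was returned.

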